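# Let the mandarin into the food caddy with the lever, then ease the lid shut

### The arm

A 7-joint arm with a two-finger parallel gripper is mounted at the origin on a cart in front of the work surface, level with it; the furniture and walls round the work are solid. World frame = base frame: x ahead of the robot, y to its left, z up, the work surface at z = 0. Lengths are in m, angles in rad, forces in N, time in s.
With the tool pointing down it reaches from about 0.425 to 0.875 m from the base axis. Payload 9.9 kg.
Tool frame: the origin (TCP) lies on the mounting face of the last link; the fingertips stand 173 mm ahead of it and the grasp point (between the pads) lies 155 mm ahead of it; z points along the fingers, y is the line along which they close (so a half turn about z gives the same grasp; the last joint's range is limited). The gripper opens to 85 mm and grips with 20 to 120 N. Pads are 22 mm wide; open, the fingers measure 114 mm over their backs; the gripper's body (76 mm by 85 mm) begins 54 mm behind the grasp point. The pads swing forward as they close: fully open they stand 13 mm farther back than shut.
Start: joints at [-0.084, 0.576, 0.025, 1.437, -0.015, 1.129, -0.057], TCP at [0.675, 0, 0.405] pointing down, gripper open.
Joint ranges: [-2.76, 2.76], [-0.34, 2.15], [-1.52, 1.57], [0.19, 2.46], [-1.09, 4.23], [0.17, 1.99], [-2.82, 2.82]. Speed limits (rad/s): [2.22, 2.22, 3.01, 3.01, 3.14, 3.14, 3.14].

### API

Orientations are given as a unit quaternion [w, x, y, z].
In Python, from plant import env gives the robot as it stands. The module is installed in compiled form; this text tells all that it offers.
- The arm moves only by the tool servo_tool, never from a script. Its argument "motion" is a list of rows, each a list of 2 entries, a list of its own where there are three numbers: the shift along the tool's x, y, z in m, then the turn, a rotation vector about the tool's x, y, z in degrees. A call has 1 to 12 rows; each row is the pose to reach, as a shift and turn from the pose commanded when the call began, along the tool's axes at that moment; what a row does not reach only later rows make up. A row lasts 1/8 s, in which the tool goes at most 62.5 mm and 10.7 degrees, less where a joint would pass 70% of its speed; a pose out of reach is approached as far as the arm can. A call with a gripper value outside its range is refused whole. "gripper" is the closure in counts, from 0 (fully open) to 255 (shut), set as the call begins (left out, the last holds). The fingers move at their own pace and stop on an object; the grip force is fixed at half the most. Time passes only in rows, so rows that repeat a pose let the fingers close. It gives the time, the measured TCP pose, the force, the opening and the grip force at its end, in the units of the state.
- env.observe(): the state, without advancing time (a new reading comes with each control period).
- env.grab_frame(name): name is "scene" or "side" or "wrist"; returns the picture (400x640x3 uint8, red, green, blue); there is no depth.
- env.calibration(name): a dict with "K" (3x3 intrinsics, pixels), "k1" (the pictures are not rectified: a ray, as slopes to the right and down, at radius r is drawn at 1 + k1 r^2 times it, then the intrinsics apply), "extrinsics" (4x4, takes a point from world to camera coordinates); the wrist camera has in their place "mount" (4x4, takes a point from camera to tool coordinates, whose origin is the TCP and whose axes are the flange's). Camera axes: x right, y down, z forward; pixel columns grow to the right and rows downward; lengths in m; the calibration is good to about 2 mm. A picture is of the moment at which its call begins: read the wrist's pose just before it. calibration takes no time and is no camera call.
- env.finish_job(): hands the job in; it is judged then, once.
Trained networks look in the newest picture that a camera, given by its name, has taken for a name from the list of things; names that differ only in an ending like _2 or _b are one class to them, and where a whole thing is asked for, a point or a joint stands for the part that bears it (a point fixed in the world has none). Each returns a list of dicts, best first, with "score" (0 to 1); they miss things now and then, are a little off and sometimes report something else, mostly with a low value. They report only what shows in the picture. A call takes as long as a camera call. They do not tell look-alikes from the thing itself.
- env.boxes_of(camera, query): "location" ([x, y, z] in m, in the coordinates of the camera as it stood for that picture, good to about 4 mm: the middle of the surface that is visible of it).
- env.silhouettes(camera, query): "pixels" (400x640 bool, what is visible of it).
The state is a dict: "t": time; "q": joint angles; "joint_vel": joint speeds; "effort": joint torques, N m; "position": TCP position; "tcp_rot": TCP orientation; "ft_force": force on the tool from outside, world axes, zero at the start; "torque": the same for the moment, N m; "opening": finger opening in m; "gripper_force": force on a finger pad.
Only numpy, scipy, OpenCV 4.12 (cv2) and the standard library are available. Lean on these libraries where they do the work, as an engineer would, in place of code of your own. Each camera call takes 0.05 s, during which the arm holds its last target. There are 200 camera calls.

### The job

The spoilt mandarin waits on the chute of the food-waste caddy, held back by the closed lid. Press the red lever all the way down so that the lid swings wide open and the mandarin rolls in by itself, then let the lever come up slowly under your fingertips, over two seconds or more, so that the lid settles shut without slamming, and take your hand away. Work by pressing the lever alone: do not touch the lid or the mandarin, lift nothing, and leave the mug, lemon, timer and tin where they stand.

Things in the scene. Friction and masses are not known exactly. Their poses are not given: they have to be found in the camera images.
- caddy: Grey box-shaped food-waste caddy, fixed, 150 (x) x 170 (y) x 140 mm tall, open at the top under its lid. Origin: centre of its underside, on the worktop. Own axes: -x is the front, where the lever sticks out; +y is the hinge side; -y the side with the chute, 82 mm wide, which slopes up and outwards at 20 degrees from the rim to 120 mm beyond it (outer end up to 215 mm above the worktop).
- lever_pad (a point): Centre of the upper face of the lever's red paddle (32 along caddy x, 44 along caddy y, 8 mm thick), level while the lever is up; then it lies 187 mm from the caddy's centre along the caddy's -x, 130 mm above the worktop. Turns with the lever; its y axis is the caddy's y.
- lever_hinge (a joint): Lever angle: 0 = up, lid shut; 0.40 rad = down at a firm stop. The axis lies along the caddy's y, 87 mm in front of its centre, 106 mm up. The paddle's middle, 100 mm from the axis, drops 40 mm to 90 mm above the worktop. A push of 4 to 9 N at the paddle's middle works it. Nothing holds it down: let go, it flies up and the lid slams.
- lid_hinge (a joint): Lid angle: 0 = shut, 1.0 rad = wide open. A rigid link makes the lid turn 2.5 times the lever's angle. The lid falls shut by its own weight and a spring whenever the lever is not held.
- lid: Green lid, a cap 158 x 178 mm with a 50 mm skirt, top 200 mm above the worktop when shut; hinged on the caddy's +y side, its free -y edge rises to about 330 mm when open. Origin: on the hinge axis, 89 mm from the caddy's centre along caddy +y, 144 mm up.
- mandarin_centre (a point): Centre of the orange mandarin, 61 x 60 x 50 mm, loose, lying on the chute against the lid's skirt. Once the lid is well up it rolls into the caddy by itself in about a second.
- mandarin: The same mandarin; origin: centre of its underside.
- mug: Green and white mug, 86 x 120 x 88 mm tall, loose bystander. Origin: centre of its underside.
- timer: Kitchen timer, red top and white base, 64 mm across, 50 mm tall, loose bystander. Origin: centre of its underside.
- lemon: Yellow lemon, 78 x 55 x 56 mm, loose bystander. Origin: centre of its underside.
- tin: Low food tin, 75 mm across, 58 mm tall, loose bystander. Origin: centre of its underside.
There are look-alikes about, which are no part of the job. What is shaped like the mandarin but green or purple is not meant.

How it is judged:
On the way:
1. the lid is wide open (over 0.92 rad) and the mandarin lies in the caddy (value of joint lid_hinge above 0.92 rad and z of mandarin_centre in the frame of caddy below 0.08 m and horizontal distance between mandarin_centre and caddy below 0.09 m), for 0.2 s.
At the end, for the whole second after the job is handed in: The lid is shut (below 0.06 rad) and the mandarin lies at rest inside the caddy (its centre less than 80 mm above the worktop, within 90 mm of the caddy's centre) (value of joint lid_hinge below 0.06 rad and z of mandarin_centre in the frame of caddy below 0.08 m and horizontal distance between mandarin_centre and caddy below 0.09 m and linear speed of mandarin below 0.05 m/s); the robot touches nothing.
It fails at once if the lid slams (it closes faster than 1.6 rad/s at any time) (velocity of joint lid_hinge below -1.6 rad/s).
It fails at once if the robot touches the lid (contact force between any of the arm, the fingers and lid above 0.3 N).
It fails at once if the robot touches the mandarin (contact force between any of the arm, the fingers and mandarin above 0.2 N).
It fails at once if the mandarin is lifted (height (world z) of mandarin_centre above 0.24 m).
It fails at once if a bystander (mug, timer, lemon, tin) is moved by more than 20 mm (distance of any of mug, timer, lemon, tin from where it was at the start of the episode above 0.02 m).
It also fails if it takes over 45 s, if anything falls off the work surface, if the arm or the gripper's body presses on something with over 40 N, if the wrist force passes 120 N, or if a joint passes its speed limit or range.

## Working session

There is one attempt and no reset: what is moved stays moved. The work goes in short steps, Python scripts to look and compute and a tool call to move; the robot and the scene stay as the last step left them, time stands still between calls to the robot, and variables do not carry over. Pictures are saved under pics/ and viewed, at most 10 in all, crops included, and the job is handed in when it is done.

Besides the shell and the picture viewer there is one more tool, called after ">>>" as a command line: name --argument value ..., lists and objects as JSON in quotes. servo_tool: Moves the arm, as the interface text tells. Its arguments: {"type":"object","properties":{"motion":{"type":"array","items":{"type":"array"}},"gripper":{"type":"number"}},"required":["motion"]}

```bash
mkdir -p pics; cat > h.py <<'E'
import numpy as np, cv2
from plant import env
def cam2w(name,p):
    E=np.array(env.calibration(name)["extrinsics"]); return (np.linalg.inv(E)@np.r_[p,1])[:3]
def ray(name,px):
    c=env.calibration(name);K=np.array(c["K"]);k=c["k1"]
    d=np.array([(px[0]-K[0,2])/K[0,0],(px[1]-K[1,2])/K[1,1]]);u=d.copy()
    for _ in range(20): u=d/(1+k*(u@u))
    T=np.linalg.inv(np.array(c["extrinsics"])); return T[:3,3],T[:3,:3]@np.r_[u,1]
def tri(a,b):
    (o1,d1),(o2,d2)=a,b
    s=np.linalg.lstsq(np.c_[d1,-d2],o2-o1,rcond=None)[0]
    p,q=o1+s[0]*d1,o2+s[1]*d2; return (p+q)/2,np.linalg.norm(p-q)
E
python3 - <<'E'
from h import *
for n in("scene","side"):
    f=env.grab_frame(n);cv2.imwrite(f"pics/{n}0.png",f[...,::-1])
    for q in("lever_pad","caddy","lid","mandarin","mug","timer","lemon","tin"):
        print(n,q,[(round(b["score"],2),cam2w(n,b["location"]).round(3).tolist()) for b in env.boxes_of(n,q)[:3]])
s=env.observe();print(s["t"],s["position"],s["tcp_rot"],s["ft_force"])
E
```

```text
scene lever_pad [(0.73, [0.496, 0.123, 0.124]), (0.59, [0.587, 0.427, 0.056])]
scene caddy [(0.97, [0.58, 0.173, 0.138])]
scene lid [(0.63, [0.596, 0.175, 0.191])]
scene mandarin [(0.69, [0.586, -0.099, 0.034]), (0.63, [0.537, -0.017, 0.037])]
scene mug [(0.83, [0.588, 0.425, 0.058])]
scene timer [(0.59, [0.434, 0.359, 0.038])]
scene lemon [(0.59, [0.598, 0.172, 0.191]), (0.51, [0.416, -0.314, 0.032])]
scene tin [(0.8, [0.589, -0.397, 0.041])]
side lever_pad [(0.54, [0.482, 0.113, 0.121])]
side caddy [(0.92, [0.638, 0.065, 0.185])]
side lid [(0.59, [0.697, 0.136, 0.195])]
side mandarin [(0.65, [0.609, -0.122, 0.042]), (0.58, [0.669, 0.009, 0.202]), (0.58, [0.56, -0.041, 0.04])]
side mug []
side timer [(0.57, [0.466, 0.335, 0.038]), (0.5, [0.693, 0.135, 0.196]), (0.18, [0.482, 0.107, 0.12])]
side lemon []
side tin [(0.56, [0.615, -0.422, 0.056])]
0.9 [6.75010974e-01 7.27999849e-06 4.04713806e-01] [4.93709108e-06 7.07099079e-01 7.07114484e-01 6.60445445e-06] [ 0.08087459 -0.71617907 -0.16579143]
```

View pics/scene0.png

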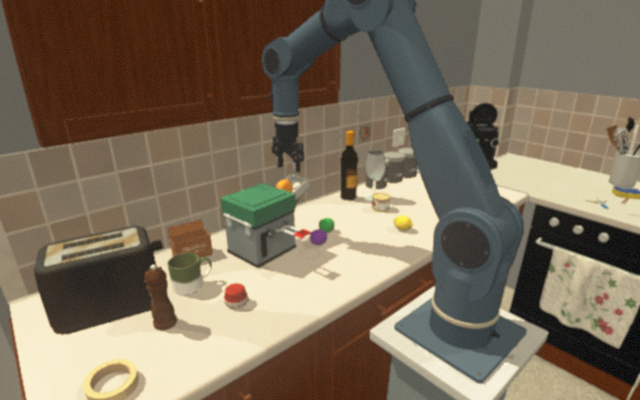

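View pics/side0.png

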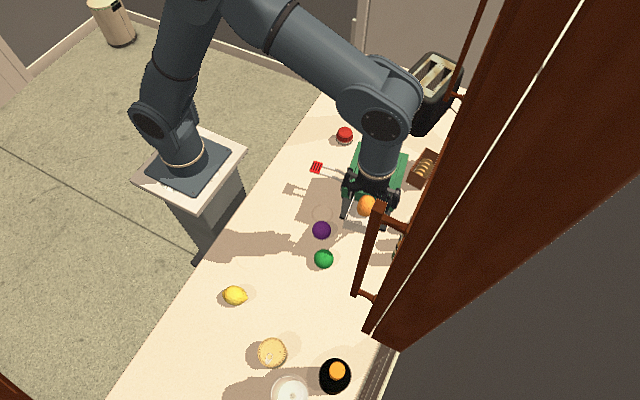

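Scene view: red paddle at about (303,234), caddy at (260,230) with its green lid above, and the mandarin at (285,186). Side view: paddle at (316,167), lid partly hidden behind the gripper near (380,165), mandarin at (367,205). I'll measure the paddle and the caddy's yaw next.

```bash
python3 - <<'E'
from h import *
def plane(n,px,z):
    o,d=ray(n,px);return o+d*(z-o[2])/d[2]
C={}
for n,box in(("scene",(285,220,325,250)),("side",(300,150,335,185))):
    f=cv2.imread(f"pics/{n}0.png").astype(int)
    m=(f[...,2]>120)&(f[...,1]<110)&(f[...,0]<110)
    k=np.zeros_like(m);x0,y0,x1,y1=box;k[y0:y1,x0:x1]=1
    m=(m&k).astype(np.uint8);m=cv2.morphologyEx(m,cv2.MORPH_CLOSE,np.ones((3,3)))
    ys,xs=np.nonzero(m);C[n]=(xs.mean(),ys.mean())
    P=np.array([plane(n,p,.13)[:2] for p in zip(xs,ys)],np.float32)
    print(n,len(xs),C[n],plane(n,C[n],.13),cv2.minAreaRect(P*1000))
    for q in("lever_pad","lid"):
        for b in env.silhouettes(n,q)[:2]:
            ys,xs=np.nonzero(b["pixels"]);P=np.array([plane(n,p,.13 if q!="lid" else .2)[:2] for p in zip(xs,ys)],np.float32)
            print(" ",q,b["score"],len(xs),xs.mean(),ys.mean(),cv2.minAreaRect(P*1000))
print(tri(ray("scene",C["scene"]),ray("side",C["side"])))
f=cv2.imread("pics/scene0.png");cv2.imwrite("pics/c1.png",cv2.resize(f[170:270,210:330],None,fx=6,fy=6,interpolation=cv2.INTER_CUBIC))
f=cv2.imread("pics/side0.png");cv2.imwrite("pics/c2.png",cv2.resize(f[130:230,290:420],None,fx=6,fy=6,interpolation=cv2.INTER_CUBIC))
E
```

```text
scene 78 (np.float64(303.0), np.float64(233.94871794871796)) [0.44988568 0.12035095 0.13      ] ((423.2557373046875, 118.04820251464844), (101.2237777709961, 48.66105651855469), 11.086629867553711)
  lever_pad 0.57 277 292.3971119133574 231.39350180505414 ((484.34716796875, 133.80946350097656), (113.39448547363281, 64.86153411865234), 31.68053436279297)
  lever_pad 0.31 204 402.3235294117647 223.27941176470588 ((304.6253967285156, -154.5218505859375), (51.653167724609375, 100.43440246582031), 38.48708724975586)
  lid 0.97 2224 257.709082733813 204.40377697841726 ((593.2445678710938, 176.97470092773438), (241.26556396484375, 245.33843994140625), 7.949504375457764)
side 110 (np.float64(315.7), np.float64(166.9090909090909)) [0.46352069 0.1106514  0.13      ] ((463.71453857421875, 111.39212036132812), (31.626554489135742, 42.4340934753418), 8.360193252563477)
  lever_pad 0.53 284 323.69718309859155 170.04577464788733 ((501.7899169921875, 112.43551635742188), (109.52385711669922, 49.61949157714844), 5.727985382080078)
  lid 0.62 663 378.63046757164403 174.79185520361992 ((653.033203125, 121.86016082763672), (158.7942352294922, 206.02178955078125), 9.926544189453125)
(array([0.46056961, 0.11347852, 0.12371159]), np.float64(0.002677361303703477))
```

View pics/c1.png

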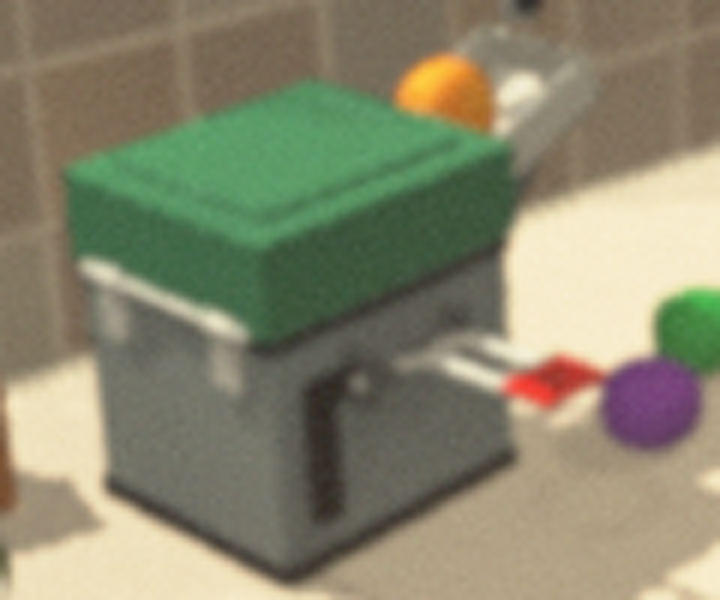

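View pics/c2.png

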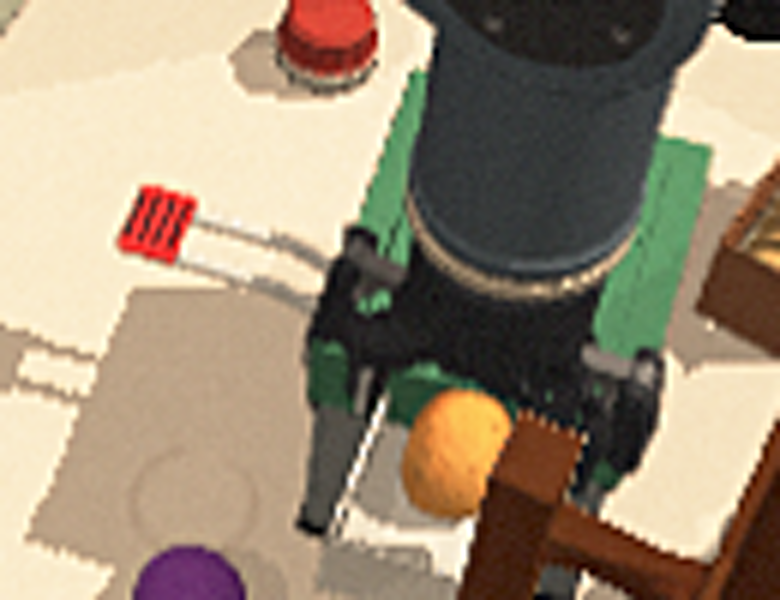

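Paddle is at about (0.462, 0.111, 0.13), and its rectangle of 32x42 mm gives a yaw of about +8°. That puts the caddy centre at about (0.647, 0.138). The open fingers straddle the mandarin, so I'll lift straight up first, then go over the paddle.

>>> servo_tool --motion '[[[0,0,-0.03],[0,0,0]],[[0,0,-0.06],[0,0,0]],[[0,-0.05,-0.06],[0,0,0]],[[0,-0.1,-0.06],[0,0,0]],[[0.02,-0.14,-0.06],[0,0,0]],[[0.04,-0.18,-0.06],[0,0,0]],[[0.075,-0.213,-0.05],[0,0,0]],[[0.111,-0.213,-0.03],[0,0,0]],[[0.111,-0.213,0],[0,0,0]],[[0.111,-0.213,0],[0,0,0]],[[0.111,-0.213,0],[0,0,0]]]'

```text
t: 2.48
position: [0.4624, 0.1106, 0.4056]
tcp_rot: [0.0, 0.707, 0.707, 0.0]
ft_force: [-0.7, 0.4, 0.1]
opening: 0.0854
gripper_force: 0.0
```

>>> servo_tool --motion '[[[0,0,0.02],[0,0,-8]],[[0,0,0.04],[0,0,-8]],[[0,0,0.05],[0,0,-8]],[[0,0,0.05],[0,0,-8]],[[0,0,0.05],[0,0,-8]],[[0,0,0.05],[0,0,-8]],[[0,0,0.05],[0,0,-8]]]' --gripper 255

```text
t: 3.35
position: [0.4621, 0.111, 0.3551]
tcp_rot: [0.0, 0.656, 0.755, 0.0]
ft_force: [0.2, -0.4, -0.7]
opening: 0.0001
gripper_force: 0.0
```

```bash
python3 - <<'E'
from h import *
s=env.observe();print(s["t"],s["position"],s["tcp_rot"],s["ft_force"],s["opening"])
f=env.grab_frame("wrist");cv2.imwrite("pics/w1.png",f[...,::-1])
f=env.grab_frame("side");cv2.imwrite("pics/s1.png",cv2.resize(f[110:230,270:420,::-1],None,fx=5,fy=5,interpolation=cv2.INTER_CUBIC))
E
```

```text
3.35 [0.46208738 0.11104804 0.3550734 ] [1.75830618e-04 6.56053504e-01 7.54714308e-01 2.87496320e-04] [ 0.21338654 -0.3844198  -0.71542085] 8.716963681159615e-05
```

View pics/w1.png

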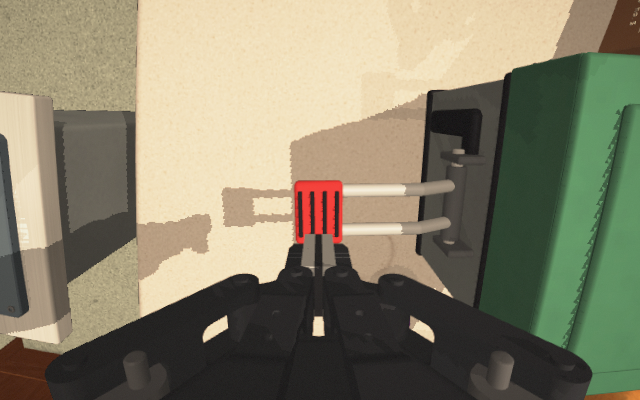

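View pics/s1.png

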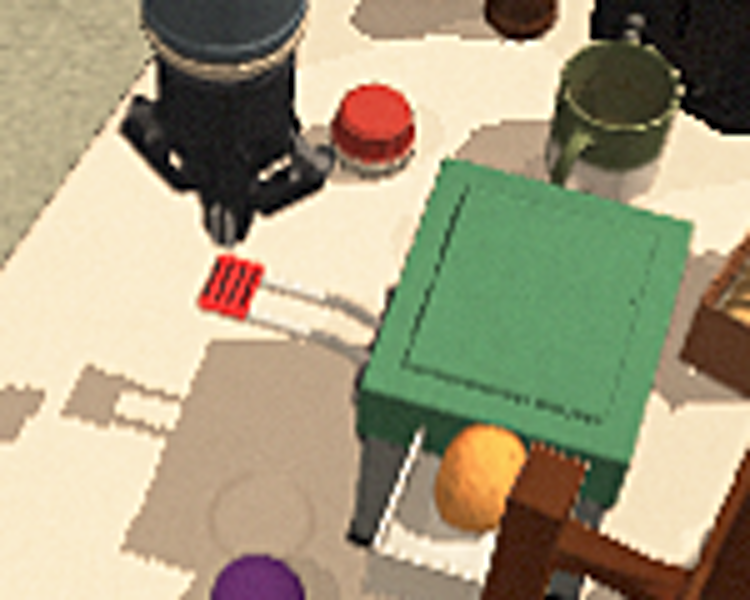

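The wrist view shows the paddle at (318,211), square with the tool, with the fingertips at about (319,240). In the side view, nothing is in the way between the tips and the paddle. I'll check the paddle position with the wrist camera.

```bash
python3 - <<'E'
from h import *
c=env.calibration("wrist");K=np.array(c["K"]);M=np.array(c["mount"])
d=np.array([(318-K[0,2])/K[0,0],(211-K[1,2])/K[1,1]]);u=d/(1+c["k1"]*(d@d))
v=M[:3,:3]@np.r_[u,1];o=M[:3,3]
print("tool-frame of paddle centre at depth .225:",o+v*(.225-o[2])/v[2], "mount o",o)
E
```

```text
tool-frame of paddle centre at depth .225: [ 0.00390239 -0.00077183  0.225     ] mount o [ 0.06420485 -0.00068567  0.03051826]
```

>>> servo_tool --motion '[[[0.003,0,0.025],[0,0,0]],[[0.003,0,0.045],[0,0,0]],[[0.003,0,0.05],[0,0,0]],[[0.003,0,0.055],[0,0,0]],[[0.003,0,0.06],[0,0,0]],[[0.003,0,0.06],[0,0,0]]]'

```text
t: 4.2
position: [0.4611, 0.1139, 0.295]
tcp_rot: [-0.0, 0.656, 0.755, -0.0]
ft_force: [0.1, 0.2, 0.4]
opening: 0.0001
gripper_force: 0.3
```

>>> servo_tool --motion '[[[0,0,0.005],[0,0,0]],[[0,0,0.01],[0,0,0]],[[0,0,0.015],[0,0,0]],[[0,0,0.02],[0,0,0]],[[0,0,0.024],[0,0,0]],[[0,0,0.026],[0,0,0]],[[0,0,0.026],[0,0,0]]]'

```text
t: 5.08
position: [0.4612, 0.1139, 0.2688]
tcp_rot: [-0.0, 0.656, 0.755, -0.001]
ft_force: [-5.1, -0.7, 4.2]
opening: 0.0002
gripper_force: 2.8
```

>>> servo_tool --motion '[[[0,0,0.002],[0,0,0]],[[0,0,0.003],[0,0,0]],[[0,0,0.004],[0,0,0]],[[0,0,0.004],[0,0,0]]]'

```text
t: 5.58
position: [0.4615, 0.1139, 0.265]
tcp_rot: [-0.0, 0.656, 0.755, -0.0]
ft_force: [-6.2, -1.7, 8.4]
opening: -0.0001
gripper_force: 4.9
```

```bash
python3 - <<'E'
from h import *
s=env.observe();print(s["t"],s["position"],s["ft_force"])
a=env.grab_frame("scene");b=env.grab_frame("side")
a=cv2.resize(a[140:270,200:330],(560,560));b=cv2.resize(b[100:230,290:420],(560,560))
cv2.imwrite("pics/p2.png",cv2.resize(np.hstack([a,b])[...,::-1],(800,400)))
E
```

```text
5.575 [0.46146626 0.11392187 0.26496118] [-6.17044695 -1.73463703  8.42131434]
```

View pics/p2.png

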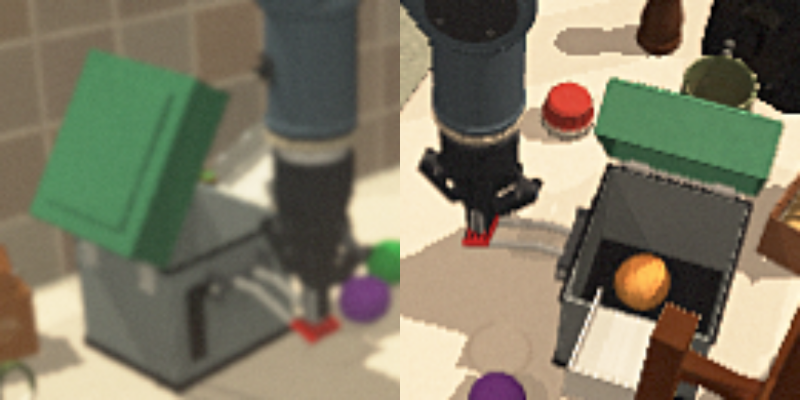

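The lid stands well open and the mandarin lies inside the caddy. I'll press on gently until the force shows the stop, then hold.

>>> servo_tool --motion '[[[0,0,0.001],[0,0,0]],[[0,0,0.002],[0,0,0]],[[0,0,0.002],[0,0,0]]]'

```text
t: 6.05
position: [0.4615, 0.1139, 0.264]
tcp_rot: [0.0, 0.656, 0.755, 0.0]
ft_force: [-9.8, -1.8, 24.4]
opening: 0.0
gripper_force: 12.5
```

Force rose to 24 N, so it is at the stop. I'll hold briefly, then raise slowly.

>>> servo_tool --motion '[[[0,0,0],[0,0,0]],[[0,0,0],[0,0,0]],[[0,0,0],[0,0,0]],[[0,0,-0.001],[0,0,0]],[[0,0,-0.002],[0,0,0]],[[0,0,-0.003],[0,0,0]],[[0,0,-0.0045],[0,0,0]],[[0,0,-0.006],[0,0,0]],[[0,0,-0.0075],[0,0,0]],[[0,0,-0.009],[0,0,0]],[[0,0,-0.0105],[0,0,0]],[[0,0,-0.012],[0,0,0]]]'

```text
t: 7.55
position: [0.4609, 0.1138, 0.2747]
tcp_rot: [-0.001, 0.656, 0.755, -0.001]
ft_force: [-6.7, -0.7, 5.2]
opening: -0.0001
gripper_force: 3.3
```

>>> servo_tool --motion '[[[0,0,-0.0015],[0,0,0]],[[0,0,-0.003],[0,0,0]],[[0,0,-0.0045],[0,0,0]],[[0,0,-0.006],[0,0,0]],[[0,0,-0.0075],[0,0,0]],[[0,0,-0.009],[0,0,0]],[[0,0,-0.0105],[0,0,0]],[[0,0,-0.012],[0,0,0]],[[0,0,-0.0135],[0,0,0]],[[0,0,-0.015],[0,0,0]],[[0,0,-0.0165],[0,0,0]],[[0,0,-0.018],[0,0,0]]]'

```text
t: 9.05
position: [0.4614, 0.1139, 0.293]
tcp_rot: [-0.0, 0.656, 0.755, -0.0]
ft_force: [-7.6, -0.6, 6.3]
opening: 0.0001
gripper_force: 4.0
```

>>> servo_tool --motion '[[[0,0,-0.0015],[0,0,0]],[[0,0,-0.003],[0,0,0]],[[0,0,-0.0045],[0,0,0]],[[0,0,-0.006],[0,0,0]],[[0,0,-0.007],[0,0,0]],[[0,0,-0.008],[0,0,0]],[[0,0,-0.009],[0,0,0]],[[0,0,-0.01],[0,0,0]],[[0,0,-0.011],[0,0,0]],[[0,0,-0.012],[0,0,0]],[[0,0,-0.013],[0,0,0]],[[0,0,-0.014],[0,0,0]]]'

```text
t: 10.55
position: [0.4616, 0.114, 0.3067]
tcp_rot: [0.0, 0.656, 0.755, 0.0]
ft_force: [-0.6, 0.1, 0.3]
opening: 0.0001
gripper_force: 0.0
```

Contact has ended at the top (tip 0.134, above the raised paddle). I'll back away and check.

>>> servo_tool --motion '[[[0,0,-0.005],[0,0,0]],[[0,0,-0.02],[0,0,0]],[[0,0,-0.05],[0,0,0]],[[0,0,-0.08],[0,0,0]],[[0,0,-0.1],[0,0,0]],[[0,0,-0.1],[0,0,0]],[[0,0,-0.1],[0,0,0]],[[0,0,-0.1],[0,0,0]]]'

```text
t: 11.55
position: [0.4614, 0.1139, 0.4059]
tcp_rot: [-0.0, 0.656, 0.755, -0.001]
ft_force: [-0.4, -0.3, -0.2]
opening: -0.0
gripper_force: 0.0
```

```bash
python3 - <<'E'
from h import *
s=env.observe();print(s["t"],s["position"],s["ft_force"])
a=env.grab_frame("scene");b=env.grab_frame("side")
a=cv2.resize(a[140:270,200:330],(560,560));b=cv2.resize(b[100:230,290:420],(560,560))
cv2.imwrite("pics/p3.png",cv2.resize(np.hstack([a,b])[...,::-1],(800,400)))
E
```

```text
11.55 [0.46138694 0.11389278 0.40589329] [-0.37381657 -0.25462662 -0.18502373]
```

View pics/p3.png

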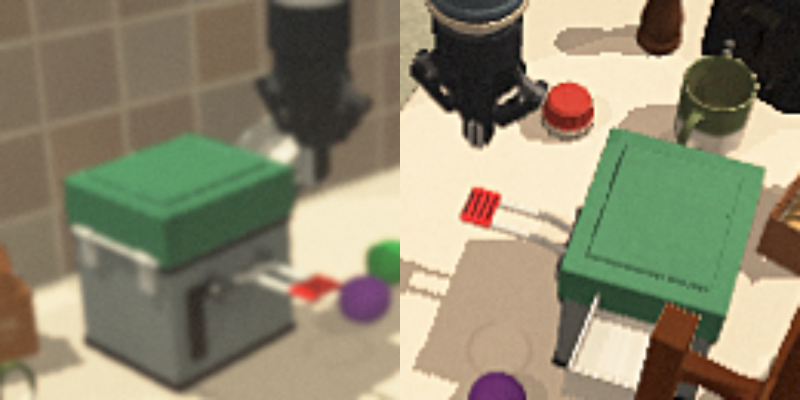

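The lid is shut, the mandarin is gone from the chute and the hand is clear of everything.

```bash
python3 -c "
from plant import env
print(env.finish_job())"
```

```text
the job is handed in; nothing more can be done
None
```

The job is handed in: the lid opened to the lever's stop, the mandarin rolled into the caddy, the lid was let shut over about 4 s, and the hand is clear; no verdict came back.

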